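# Run the wooden balls out of a lever dispenser

## Robot

A 6-joint arm with a two-finger parallel gripper is mounted at the origin on the work surface. World frame = base frame: x ahead of the robot, y to its left, z up, the work surface at z = 0. Lengths are in m, angles in rad, forces in N, time in s.
With the tool pointing down it reaches from about 0.35 to 1 m from the base axis. Payload 7.1 kg.
Tool frame: the origin (TCP) lies between the finger pads; the fingertips stand 22 mm ahead of it and the grasp point (between the pads) lies 3 mm ahead of it; z points along the fingers, y is the line along which they close (so a half turn about z gives the same grasp; the last joint's range is limited). The gripper opens to 85 mm and grips with 20 to 120 N. Pads are 22 mm wide; open, the fingers measure 114 mm over their backs; the gripper's body (76 mm by 85 mm) begins 54 mm behind the grasp point. The pads swing forward as they close: fully open they stand 13 mm farther back than shut.
Start: joints at [1.173, 0.423, 1.63, -0, 1.089, -0.019], TCP at [0.231, 0.581, 0.253] pointing down, gripper open.
Joint ranges: [-3, 3], [-0.9, 2.11], [0.09, 2.58], [-1.31, 4.45], [0.11, 2.69], [-2.54, 2.54]. Speed limits (rad/s): [2.39, 2.39, 3.01, 3.14, 3.14, 3.14].

## Interface

Orientations are given as a rotation vector (axis times angle).
In Python, from rig import manip gives the robot as it stands. The module is installed in compiled form; this text tells all that it offers. Calls block until the motion is done:
- manip.move_to(position, orientation): joint-space move of the TCP to a pose.
- manip.servo_line(position, orientation=None, rate=0.15): straight line of the TCP; orientation=None keeps the orientation; rate is the mean speed in m/s.
- manip.set_joints(angles): joint-space move.
- manip.command_gripper(opening, f_grip=None): finger opening in m; f_grip is the grip in N (None keeps the last); returns when the fingers have stopped.
- manip.hold(seconds).
- manip.solve_ik(position, orientation): joint angles nearest the present ones, or None.
- manip.camera(name): name is "scene" or "top"; returns a dict with "image" (400x640x3 uint8, red, green, blue), "fx", "fy", "cx", "cy" (pixels), "cam_to_world" (4x4, takes a point from camera to world coordinates). Camera axes: x right, y down, z forward; pixel columns grow to the right and rows downward; lengths in m; the calibration is good to about 2 mm. A picture is of the moment at which its call begins. There is no depth.
A pose or a line that the arm cannot do raises manip.IKError and nothing moves.
- manip.sign_off(): hands the job in; it is judged then, once.
Readings, each from a call of its own:
- manip.get_time(): time.
- manip.get_joint_positions(): joint angles.
- manip.get_joint_vel(): joint speeds.
- manip.get_tau(): joint torques, N m.
- manip.get_position(): TCP position.
- manip.get_ee_rot(): TCP orientation.
- manip.get_contact_force(): force on the tool from outside, world axes, zero at the start.
- manip.get_torque(): the same for the moment, N m.
- manip.get_width(): finger opening in m.
- manip.get_grip_force(): force on a finger pad.
Only numpy, scipy, OpenCV 4.12 (cv2) and the standard library are available. Lean on these libraries where they do the work, as an engineer would, in place of code of your own. Each camera call takes 0.05 s, during which the arm holds its last target. There are 200 camera calls.

## Task

Push the wooden tray along the table until it is up against the foot of the ball dispenser, under its outlet. Then press the dispenser's lever all the way down so the lid lifts and keep it down until all three wooden balls have rolled into the tray, and ease the lever up slowly, over about two seconds or more, so that the lid closes without slamming. Grasp and lift nothing, do not touch the lid or the balls, leave everything else where it is, and finish clear of it all.

Things in the scene. Friction and masses are not known exactly. Their poses are not given: they have to be found in the camera images.
- dispenser: Ball dispenser, fixed to the table: a white base (foot) 160 x 110 x 40 mm (x, y, z) with a clear open-topped chute on it, 160 mm high in all, 74 mm wide, spanning x -80 to +80 mm. Origin: centre of its underside. Its outlet faces its own -x; the flat front of the foot, against which the tray goes, is at x = -80 mm. The chute slopes down towards -x and ends in a lip that overhangs the foot by 35 mm, its underside 45 mm above the table. The lever is on its -y side.
- outlet_lip (a point): Middle of the end of the outlet lip, on top of the chute floor, 115 mm in front of the dispenser's origin and 50 mm above the table. The balls drop from here.
- lever_pad (a point): Centre of the top face of the lever's flat steel pad, 45 mm (dispenser x) by 50 mm (dispenser y) and 8 mm thick. At rest it is at x = +80, y = -87, z = +137 mm from the dispenser's origin; the pad is free above and to its outside, its centre 50 mm from the chute's side. It goes down about 31 mm, nearly straight, and springs back up. The point moves with the lever.
- lever (a joint): Lever angle in rad: 0 at rest (pad up), 0.35 with the pad fully down, against a stop. A spring pushes it up with about 3 N at the pad at rest and 4.5 N fully down; if let go it flies up.
- lid (a joint): Angle in rad of the aluminium flap lid, 58 mm wide and 54 mm high, hanging across the chute from a hinge 118 mm above the table at the dispenser's x = -80 mm. 0 = shut, 1.2 = fully open (swung outwards and up over the tray, to 135 mm in front of the dispenser's origin). Linked to the lever: lid angle = 3.43 x lever angle.
- tray: Loose open wooden tray, 130 x 150 mm (its x, y) and 30 mm high, walls 4 mm, about 0.3 kg. Origin: centre of its underside. It starts 85 to 125 mm short of the foot in front of the outlet, roughly square to it. Up against the foot and square, its origin is at the dispenser's x = -145 mm.
- ball0_center (a point): Centre of wooden ball 0 (of three), 32 mm across; the balls wait in the chute behind the lid and roll out by themselves when it opens.
- ball1_center (a point): Centre of wooden ball 1 (of three), 32 mm across; the balls wait in the chute behind the lid and roll out by themselves when it opens.
- ball2_center (a point): Centre of wooden ball 2 (of three), 32 mm across; the balls wait in the chute behind the lid and roll out by themselves when it opens.
- jar: Bystander: glass jar with steel cap, 84 mm across, 120 mm high. Origin: centre of its underside.
- ring_a: Bystander: white ceramic toothbrush stand (ring) 44 mm across, 30 mm high. Origin: centre of its underside.
- ring_b: Bystander: a second such ring, 44 mm across, 30 mm high. Origin: centre of its underside.
- cup: Bystander: steel cup, 70 mm across, 60 mm high. Origin: centre of its underside.
- bottle: Bystander: white bottle, 52 mm across, 120 mm high. Origin: centre of its underside.
- spool: Bystander: brown spool of twine, 68 mm across, 70 mm high. Origin: centre of its underside.

How it is judged:
By the outcome, as a careful person would: the job done as asked, in the order asked, and still so for the second after the job is handed in, with the robot touching nothing.
It also fails if it takes over 61 s, if anything falls off the work surface, if the arm or the gripper's body presses on something with over 40 N, if the wrist force passes 120 N, or if a joint passes its speed limit or range.

## Working session

There is one attempt and no reset: what is moved stays moved. The work goes in short steps, each a Python script; the robot and the scene stay as the last script left them, time stands still between calls to the robot, and variables do not carry over. Pictures are saved under pics/ and viewed, at most 10 in all, crops included, and the job is handed in when it is done.

```bash
mkdir -p pics; cat > h.py <<'E'
from rig import manip
import numpy as np, cv2
def ray(c,u,v,z):
    T=np.array(c["cam_to_world"]); d=T[:3,:3]@np.array([(u-c["cx"])/c["fx"],(v-c["cy"])/c["fy"],1.]); o=T[:3,3]
    return o+d*(z-o[2])/d[2]
def proj(c,p):
    T=np.linalg.inv(np.array(c["cam_to_world"])); q=T[:3,:3]@np.array(p)+T[:3,3]
    return np.array([c["fx"]*q[0]/q[2]+c["cx"],c["fy"]*q[1]/q[2]+c["cy"]])
def save(c,n): cv2.imwrite("pics/"+n+".png",cv2.cvtColor(c["image"],cv2.COLOR_RGB2BGR))
E
python3 - <<'E'
from h import *
for n in("top","scene"):
    c=manip.camera(n); save(c,n+"0"); print(n,c["fx"],c["cx"],c["cy"],np.round(c["cam_to_world"],3))
print(manip.get_time(),manip.get_ee_rot(),manip.get_width())
E
```

```text
top 431.1876721897371 318.7761301246387 194.90795564998345 [[-0.021 -0.992  0.126  0.471]
 [-1.     0.022  0.006 -0.029]
 [-0.009 -0.126 -0.992  1.137]
 [ 0.     0.     0.     1.   ]]
scene 474.40771547266144 318.3329477061997 198.70130934121872 [[-0.84   0.343 -0.421  1.135]
 [ 0.543  0.542 -0.641  0.779]
 [ 0.008 -0.767 -0.641  0.92 ]
 [ 0.     0.     0.     1.   ]]
0.1 [-5.91427245e-01 -3.08510442e+00  2.09637600e-03] 0.0855616176045838
```

View pics/top0.png

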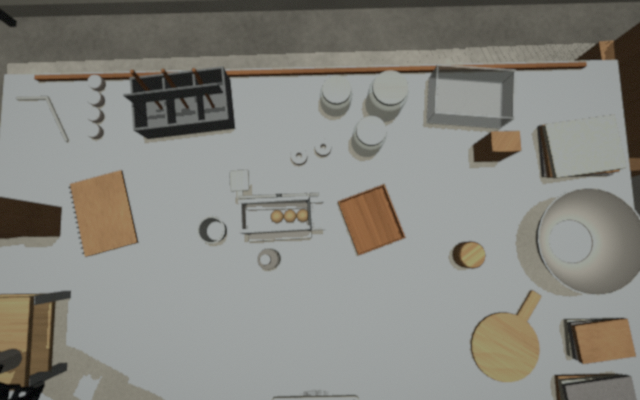

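View pics/scene0.png

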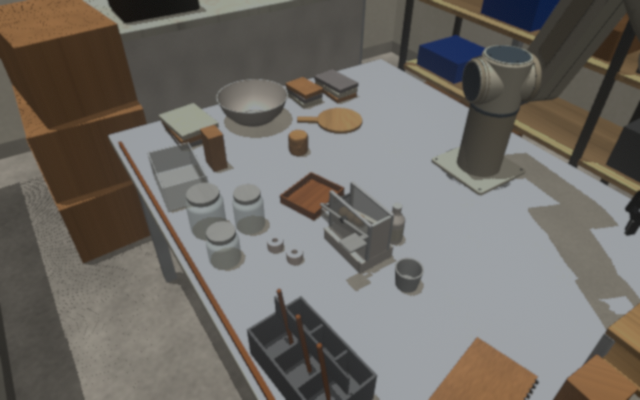

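```bash
python3 - <<'E'
import cv2,numpy as np
a=cv2.imread("pics/top0.png")[140:290,190:420]; b=cv2.imread("pics/scene0.png")[170:300,260:430]
a=cv2.resize(a,None,fx=3.4,fy=3.4,interpolation=2); 
cv2.imwrite("pics/topc.png",np.clip(a*1.5,0,255))
b=cv2.resize(b,None,fx=4.5,fy=4.5,interpolation=2); cv2.imwrite("pics/scenec.png",np.clip(b*1.5,0,255))
E
```

```text
[ WARN:0@0.031] global loadsave.cpp:1063 imwrite_ Unsupported depth image for selected encoder is fallbacked to CV_8U.
```

View pics/topc.png

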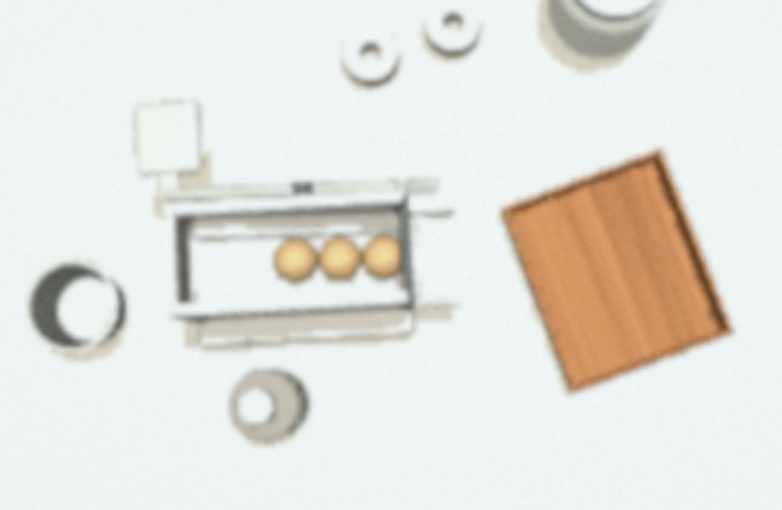

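View pics/scenec.png

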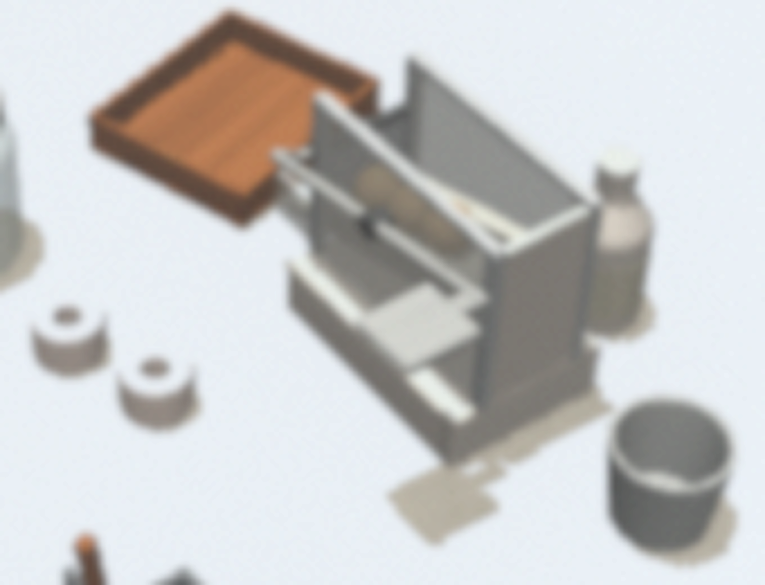

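Top crop: chute rim corners are at about (172,208), (405,195), (410,308), (178,318), the pad centre at (167,137), and the tray rim corners at (503,212), (660,152), (731,330), (570,391). The scene crop confirms the layout: the lever is on the ring side and the outlet faces the tray.

```bash
python3 - <<'E'
from h import *
c=manip.camera("top"); s=manip.camera("scene")
f=lambda u,v,z:ray(c,190+u/3.4,140+v/3.4,z)
R=np.array([f(u,v,.16) for u,v in[(172,208),(405,195),(410,308),(178,318)]])
o=R.mean(0)[:2]; d=(R[0]+R[3]-R[1]-R[2])[:2]; L=np.linalg.norm(d)/2; ex=d/2/L; ey=np.array([-ex[1],ex[0]])
print("disp",o,"ex",ex,"len",L)
p=f(167,137,.137)[:2]-o; print("pad local",p@ex,p@ey)
q=f(412,332,.04)[:2]-o; print("foot corner",q@ex,q@ey)
for u,v,n in[(78,305,"cup base"),(268,405,"bottle"),(370,62,"ring")]:
  q=f(u,v,.03)[:2]; print(n,q,(q-o)@ex,(q-o)@ey)
im=cv2.cvtColor(c["image"],cv2.COLOR_RGB2HSV)[170:270,330:420]
m=((im[...,1]>110)&(im[...,0]<20)).astype(np.uint8)
k=max(cv2.findContours(m,0,1)[0],key=cv2.contourArea)
b=cv2.boxPoints(cv2.minAreaRect(k))+[330,170]
print("box crop",(b-[190,140])*3.4)
T=np.array([f(u,v,.03) for u,v in[(503,212),(660,152),(731,330),(570,391)]])[:,:2]
t=T.mean(0); tx=(T[0]+T[3]-T[1]-T[2]); tx/=np.linalg.norm(tx)
print("tray",t,"local",(t-o)@ex,(t-o)@ey,"yaw rel",np.arctan2(tx@ey,tx@ex), np.linalg.norm(T-np.roll(T,1,0),axis=1))
# scene check
P=lambda x,y,z:np.r_[o+ex*x+ey*y,z]
print("scene pad crop",(proj(s,P(.08,-.087,.137))-[260,170])*4.5,"rear foot corner",(proj(s,P(.08,-.055,.0))-[260,170])*4.5,"rear rim",(proj(s,P(.08,.037,.16))-[260,170])*4.5,(proj(s,P(.08,-.037,.16))-[260,170])*4.5)
print("top foot", (proj(c,P(-.08,.055,.04))-[190,140])*3.4)
E
```

```text
disp [0.5498596  0.07680293] ex [-0.02746362  0.9996228 ] len 0.15569149370095972
pad local 0.08534703827864448 -0.08933021980919331
foot corner -0.0753036913954033 0.05040903255855077
cup base [0.52757423 0.25232362] 0.1760665148216349 0.01745652679832785
bottle [0.44978945 0.10917248] 0.03510562363303461 0.09914341841723197
ring [0.70946123 0.02878298] -0.052385084407237284 -0.1582226266208492
box crop [[503.1871727  210.50490723]
 [658.91999741 150.96000519]
 [727.00467834 329.0276123 ]
 [571.27184067 388.57251434]]
tray [ 0.5447206  -0.15443922] local -0.23101379863004193 0.011487811002574365 yaw rel 0.31288596997991514 [0.14339475 0.1284321  0.14435661 0.12949715]
scene pad crop [410.54079137 307.39222154] rear foot corner [442.54582545 457.28095431] rear rim [595.50186298 186.11256457] [488.67080324 238.36247892]
top foot [418.58355792 337.87276563]
```

```bash
cat >> h.py <<'E'
from scipy.spatial.transform import Rotation as Ro
ex=np.array([-.0275,.9996]); ey=np.array([-ex[1],ex[0]]); ey=np.array([-.9996,-.0275]); o=np.array([.5527,.0818])
A=np.arctan2(ex[1],ex[0])
def W(x,y,z): return list(o+ex*x+ey*y)+[z]
def ori(th,flip=0):  # tool x along dispenser heading th (or reversed), z down
    a=A+th+flip*np.pi; x=np.array([np.cos(a),np.sin(a),0]); z=np.array([0,0,-1.]); return Ro.from_matrix(np.c_[x,np.cross(z,x),z]).as_rotvec()
def pusher(tx,ty,th,off): return tx-off*np.cos(th), ty-off*np.sin(th)
E
python3 - <<'E'
from h import *
x,y=pusher(-.236,.0145,.313,.105)
best=None
for fl in(0,1):
    q=manip.solve_ik(W(x,y,.22),ori(.313,fl)); print(fl,q)
    if q is not None and (best is None or abs(q[5])<best[0]): best=(abs(q[5]),fl)
fl=best[1]; print(fl)
manip.move_to(W(x,y,.22),ori(.313,fl)); manip.servo_line(W(x,y,.026),rate=.15)
print(manip.get_contact_force(),manip.get_position(),manip.get_time())
c=manip.camera("top"); save(c,"t1"); s=manip.camera("scene"); save(s,"s1")
a=cv2.resize(c["image"][150:290,220:420],None,fx=2.8,fy=2.8)[:,:,::-1];b=cv2.resize(s["image"][130:270,250:450],None,fx=2.8,fy=2.8)[:,:,::-1]
cv2.imwrite("pics/c1.png",cv2.resize(np.vstack([a,b]),(428,600)))
E
```

```text
0 [-4.30969759e-01  4.71787012e-01  1.63690674e+00 -4.44089210e-16
  1.03289891e+00 -7.71473826e-01]
1 [-4.30969759e-01  4.71787012e-01  1.63690674e+00 -8.88178420e-16
  1.03289891e+00  2.37011883e+00]
0
[0.22784317 0.3269884  0.35951564] [ 0.58045865 -0.25376735  0.02696776] 4.8083
```

View pics/c1.png

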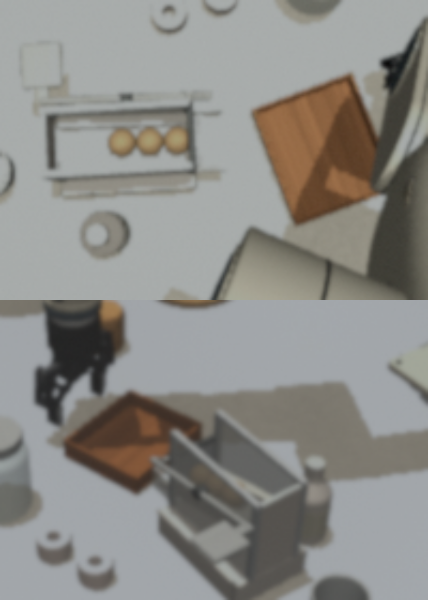

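The picture shows the open gripper standing behind the tray's far wall, parallel to it and clear of the jar. I'll push along the planned arc.

```bash
python3 - <<'E'
from h import *
def go(tx,ty,th,off,rate):
    x,y=pusher(tx,ty,th,off); manip.servo_line(W(x,y,.026),ori(th),rate=rate)
    f=np.array(manip.get_contact_force())[:2]; return f@ex,f@ey
P0=np.array([-.236,.0145,.313]); P1=np.array([-.15,0,0])
for off in(.085,.080,.076): print(off,np.round(go(*P0,off,.04),2))
for s in np.linspace(0,1,9)[1:]: print(round(s,2),np.round(go(*(P0+s*(P1-P0)),.076,.04),2))
print(manip.get_time())
c=manip.camera("top"); save(c,"t2"); s=manip.camera("scene"); save(s,"s2")
a=cv2.resize(c["image"][150:290,220:420],None,fx=2.8,fy=2.8)[:,:,::-1];b=cv2.resize(s["image"][130:270,250:450],None,fx=2.8,fy=2.8)[:,:,::-1]
cv2.imwrite("pics/c2.png",cv2.resize(np.vstack([a,b]),(428,600)))
E
```

```text
0.085 [0.81 0.06]
0.08 [-0.   -0.68]
0.076 [-0.15  0.54]
0.12 [-0.08 -0.12]
0.25 [-0.82 -0.05]
0.38 [0.47 0.16]
0.5 [-0.33 -0.84]
0.62 [ 0.52 -1.32]
0.75 [-0.45 -0.04]
0.88 [-0.49 -0.96]
1.0 [-0.03 -0.11]
9.3583
```

View pics/c2.png

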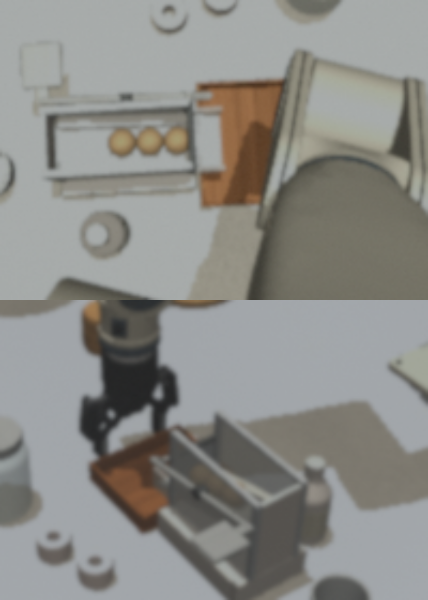

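The tray is now square, centred on the outlet and almost at the foot. I'll close the last gap in 1 mm steps, watching the force.

```bash
python3 - <<'E'
from h import *
x0=-.15-.076
for i in range(1,21):
    manip.servo_line(W(x0+i*.001,0,.026),rate=.03)
    f=np.mean([np.array(manip.get_contact_force())[:2] for _ in range(3)],0)@ex
    if f<-5: break
print(i,f,manip.get_time())
x=x0+i*.001
manip.servo_line(W(x-.03,0,.026),rate=.06); manip.servo_line(W(x-.05,0,.23),rate=.2)
manip.command_gripper(0.0,20)
# over lever pad, outside route: behind rings at height
for fl in(0,1):
  for th in(0,np.pi/2): print(fl,th,manip.solve_ik(W(.08,-.087,.23),ori(th,fl)))
c=manip.camera("top"); save(c,"t3"); print(manip.get_time())
manip.move_to(W(.08,-.087,.23),ori(0))
s=manip.camera("scene"); save(s,"s3"); print(manip.get_time(),manip.get_contact_force())
a=cv2.resize(c["image"][150:290,220:420],None,fx=2.8,fy=2.8)[:,:,::-1];b=cv2.resize(s["image"][130:270,250:450],None,fx=2.8,fy=2.8)[:,:,::-1]
cv2.imwrite("pics/c3.png",cv2.resize(np.vstack([a,b]),(428,600)))
E
```

```text
7 -8.001016644438499 11.2083
0 0 [ 2.33965513e-01  4.96523093e-01  1.56917570e+00 -4.44089210e-16
  1.07589386e+00  2.06461446e-01]
0 1.5707963267948966 [ 0.23396551  0.49652309  1.5691757   0.          1.07589386 -1.36433488]
1 0 None
1 1.5707963267948966 [ 2.33965513e-01  4.96523093e-01  1.56917570e+00 -8.88178420e-16
  1.07589386e+00  1.77725777e+00]
13.85
15.25 [0.44732714 0.40808635 0.05168793]
```

View pics/c3.png

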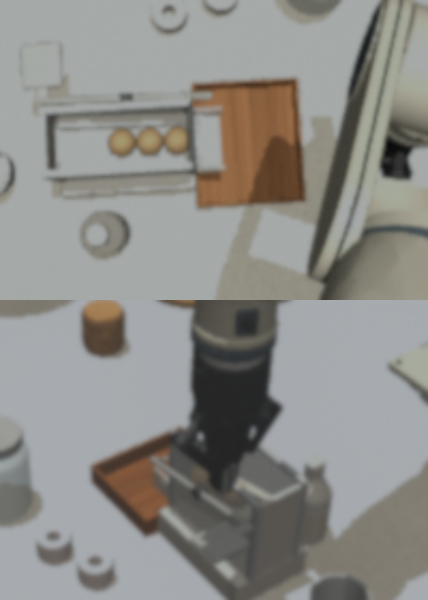

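The tray sits against the foot and the closed gripper is above the lever. I'll turn it 90° for more clearance from the chute, then press under force control.

```bash
python3 - <<'E'
from h import *
manip.move_to(W(.08,-.091,.23),ori(np.pi/2)); manip.servo_line(W(.08,-.091,.168),rate=.1)
f0=manip.get_contact_force()[2]; z=.168; L=[]
while z>.118:
    z-=.002; manip.servo_line(W(.08,-.091,z),rate=.04)
    f=np.mean([manip.get_contact_force()[2] for _ in range(3)])-f0; L.append((round(z,4),round(f,1)))
    if f>11: break
print(L,manip.get_position(),manip.get_time())
manip.hold(2.5)
c=manip.camera("top"); s=manip.camera("scene")
a=cv2.resize(c["image"][150:290,220:420],None,fx=2.8,fy=2.8)[:,:,::-1];b=cv2.resize(s["image"][130:270,250:450],None,fx=2.8,fy=2.8)[:,:,::-1]
cv2.imwrite("pics/c4.png",cv2.resize(np.vstack([a,b]),(428,600)))
print(manip.get_time())
E
```

```text
[(0.166, np.float64(0.2)), (0.164, np.float64(0.2)), (0.162, np.float64(0.7)), (0.16, np.float64(0.3)), (0.158, np.float64(2.8)), (0.156, np.float64(2.6)), (0.154, np.float64(2.4)), (0.152, np.float64(2.6)), (0.15, np.float64(2.4)), (0.148, np.float64(3.1)), (0.146, np.float64(3.1)), (0.144, np.float64(1.7)), (0.142, np.float64(1.4)), (0.14, np.float64(1.9)), (0.138, np.float64(4.0)), (0.136, np.float64(5.0)), (0.134, np.float64(4.9)), (0.132, np.float64(4.7)), (0.13, np.float64(5.5)), (0.128, np.float64(17.1))] [0.64194658 0.1641624  0.12988546] 22.4167
25.0167
```

View pics/c4.png

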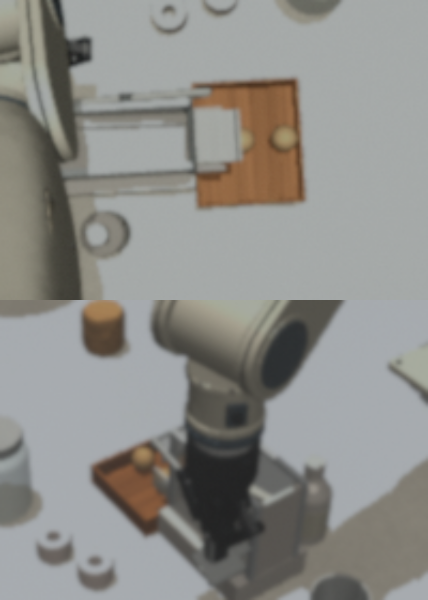

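Lid fully open and chute empty. Two balls show in the tray at (285,138) and (245,140); the third must be under the lid. I'll hold a bit longer, then ease up slowly.

```bash
python3 - <<'E'
from h import *
manip.hold(2)
t=manip.get_time()
p=manip.get_position()
manip.servo_line(W(.08,-.091,.145),rate=.007)
c=manip.camera("top"); s=manip.camera("scene")
a=cv2.resize(c["image"][150:290,220:420],None,fx=2.8,fy=2.8)[:,:,::-1];b=cv2.resize(s["image"][130:270,250:450],None,fx=2.8,fy=2.8)[:,:,::-1]
cv2.imwrite("pics/c5.png",cv2.resize(np.vstack([a,b]),(428,600)))
print(t,manip.get_time(),manip.get_contact_force())
E
```

```text
27.0167 29.6917 [1.32206971 2.16800879 3.12984061]
```

View pics/c5.png

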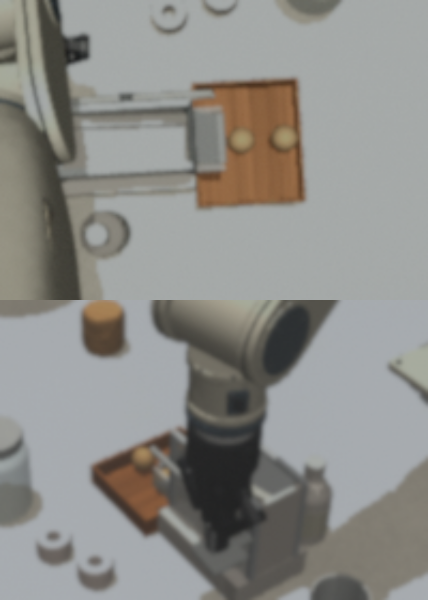

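```bash
python3 - <<'E'
from h import *
manip.servo_line(W(.08,-.091,.164),rate=.006); print(manip.get_time(),manip.get_contact_force())
manip.servo_line(W(.08,-.091,.30),rate=.12)
manip.set_joints([1.173,.423,1.63,0,1.089,-.019]); manip.hold(.3)
c=manip.camera("top"); s=manip.camera("scene")
a=cv2.resize(c["image"][150:290,220:420],None,fx=2.9,fy=2.9)[:,:,::-1];b=cv2.resize(s["image"][170:275,270:420],None,fx=3.867,fy=3.867)[:,:,::-1]
v=np.vstack([a,b[:,:580]]); cv2.imwrite("pics/c6.png",cv2.resize(v,None,fx=.73,fy=.73))
print(v.shape,manip.get_time())
E
```

```text
33.0083 [ 0.45912421  0.63802439 -0.70988432]
(812, 580, 3) 36.8
```

View pics/c6.png

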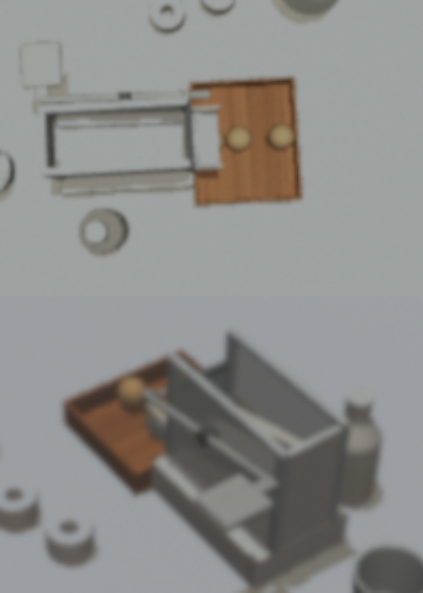

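The last picture shows the chute and lip empty, the lid shut, the lever up, the tray at the foot and the neighbours in place. Two balls are visible in the tray; the third can only be in the tray under the lip.

```bash
python3 -c "
from rig import manip; print(manip.sign_off())"
```

```text
the job is handed in; nothing more can be done
None
```

The job is handed in at about 37 s: the tray is against the foot, the lever was eased up over about 6 s, the lid is shut and the arm is clear; two balls are visible in the tray, and the third is out of the chute but hidden from both cameras, almost certainly in the tray under the lip.

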